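# Hang the rinsed instrument holder back on its two headed pins

## Robot

A 6-joint arm with a two-finger parallel gripper is mounted at the origin on the work surface. World frame = base frame: x ahead of the robot, y to its left, z up, the work surface at z = 0. Lengths are in mm, angles in rad, forces in N, time in s.
With the tool pointing down it reaches from about 275 to 1000 mm from the base axis. Payload 8.4 kg.
Tool frame: the origin (TCP) lies between the finger pads; the fingertips stand r.finger_overhang ahead of it and the grasp point (between the pads) is the TCP (r.finger_overhang is the distance from the TCP to the fingertips, in mm); z points along the fingers, y is the line along which they close (so a half turn about z gives the same grasp; the last joint's range is limited). The gripper opens to 85 mm and grips with 20 to 120 N. Pads are 22 mm wide; open, the fingers measure 114 mm over their backs; the gripper's body (76 mm by 85 mm) begins 54 mm behind the grasp point. The pads swing forward as they close: fully open they stand 13 mm farther back than shut.
Start: joints at [1.199, 0.353, 1.633, -0, 1.155, -0.002], TCP at [225.892, 582.753, 250.281] pointing down, gripper open.
Joint ranges: [-2.63, 2.63], [-0.92, 2.1], [0.06, 2.66], [-1.3, 4.44], [0, 2.69], [-3.02, 3.02]. Speed limits (rad/s): [2.22, 2.22, 2.79, 3.14, 3.14, 3.14].

## Interface

Orientations are given as [roll, pitch, yaw] about the fixed x, y, z axes, in that order (R = Rz(yaw) Ry(pitch) Rx(roll)).
In Python, from rig import r, cams, sign_off gives the robot as it stands.
- The arm moves only by the shell command python3 -m crank 'ROWS' [FORCE]. ROWS is JSON, a list of rows, each a list of 7 numbers: the shift along the tool's x, y, z in m, then the turn, a rotation vector about the tool's x, y, z in rad, then the closure, from 0 (fully open) to 1 (shut). In form: [[dx, dy, dz, ax, ay, az, gripper], ...]. A call has 1 to 5 rows; each row is the pose to reach, as a shift and turn from the pose commanded when the call began, along the tool's axes at that moment; what a row does not reach only later rows make up. A row lasts 1/10 s, in which the tool goes at most 50 mm and 8.59 degrees, less where a joint would pass 70% of its speed; a pose out of reach is approached as far as the arm can. A call with a gripper value outside its range is refused whole. The fingers move at their own pace and stop on an object; FORCE is the grip in N (left out, the last holds). Time passes only in rows, so rows that repeat a pose let the fingers close. It gives the time, the measured TCP pose, the force, the opening and the grip force at its end, in the units of the state.
- r.sense(): the state, without advancing time (a new reading comes with each control period).
- cams.grab_frame(name): name is "scene" or "top"; returns a dict with "image" (420x560x3 uint8, red, green, blue), "fx", "fy", "cx", "cy" (pixels), "position" and "orientation" of the camera in the world. Camera axes: x right, y down, z forward; pixel columns grow to the right and rows downward; lengths in mm; the calibration is good to about 2 mm. A picture is of the moment at which its call begins. There is no depth.
- sign_off(): hands the job in; it is judged then, once.
The state is a dict: "clock": time; "qpos": joint angles; "qvel": joint speeds; "joint_efforts": joint torques, N m; "eef_pos": TCP position; "tcp_rot": TCP orientation; "contact_force": force on the tool from outside, world axes, zero at the start; "wrist_torque": the same for the moment, N m; "opening": opening from 0.0 (shut) to 1.0 (fully open); "grasp_force": force on a finger pad.
Only numpy, scipy, OpenCV 4.12 (cv2) and the standard library are available. Lean on these libraries where they do the work, as an engineer would, in place of code of your own. Each camera call takes 0.05 s, during which the arm holds its last target. There are 200 camera calls.

## Task

Hang the rinsed aluminium instrument holder back on the two headed pins of the steel stand: both keyholes over the pin heads, then let it down gently until both slots rest on the pins, and let go. Feel for the pins rather than forcing it, as their bar is clamped somewhere off the stand's middle; never push or drop the holder hard against the stand, and leave the shells, glassware and instruments on the bench where they are.

Things in the scene. Friction and masses are not known exactly. Their poses are not given: they have to be found in the camera images.
- holder: Bare aluminium instrument holder, 0.25 to 0.4 kg, standing upright: a flat back plate 140 mm wide (y), 95 mm high (z), 6 mm thick (x -3 to +3 mm) with an open-topped pocket on its front (-x) side. Origin: underside of the plate, middle of width and thickness; z up, +x out of its flat back. Two keyholes go through the plate at y = -50 and +50 mm.
- holder_pocket (a point): Middle of the top of the holder's pocket, 32 mm in front of mid-plate, 70 mm above the holder's underside; axes as the holder's. The pocket has flat sides 50 mm apart outside (y -25 to +25 mm) to grip across from above; it reaches from the plate to x = -61 mm of the holder, bottom to 70 mm, walls 3 mm.
- holder_entries (a point): Point midway between the centres of the two keyholes' entry openings, mid-thickness of the plate, 55 mm above the holder's underside. Each entry opening is a rectangle 17 mm wide (y) and 20 mm high (z 45 to 65 mm); axes as the holder's.
- holder_slots (a point): Point midway between the closed upper ends of the two keyhole slots, mid-thickness of the plate, 79 mm above the holder's underside. Each slot is 11 mm wide and runs up from its entry opening (z 65 to 79 mm); axes as the holder's.
- stand: Stainless pin stand bolted to the bench: upright plate 240 mm wide, 195 mm high, on a foot, a pin bar clamped on its front. Origin on the bench, middle of the upright's width, below the bar's front face; z up, y along the bar, -x the way the two pins point. Bar front and a rubber strip below it (z 105 to 119 mm) lie at x = 0; only the pins and two 5 mm bolt heads (83 mm either side of the bar's middle) stand further out.
- stand_pins (a point): Point on the middle of the stand at the bar's front face and the pins' height, 170 mm; axes as the stand's. Two level pins 100 mm apart: neck 8 mm thick to x = -10 mm, then a head 14 mm thick to x = -15 mm, edge barely rounded. The bar is clamped tight through slots, so the pins' own midpoint lies 3 to 25 mm to the -y side of this point; how far is not in the pose.
- scallop: Bystander: chalky white ribbed scallop valve, about 115 by 105 mm, 24 mm high, lying hollow side down; origin on the bench under its middle.
- mussel: Bystander: dark blue mussel shell, 76 by 40 mm, 15 mm high, lying hollow side down; origin on the bench under its middle.
- jar: Bystander: squat amber glass jar with a black lid, 70 mm in diameter, 75 mm high; origin under its middle.
- calipers: Bystander: steel vernier calipers lying flat, 210 mm long (its x), jaws to 46 mm from the beam towards its -y, up to 8 mm thick; origin under the middle of the beam.
- forceps: Bystander: steel forceps lying flat, 135 mm long (its x), 25 mm wide at most, 7 mm high; origin on the bench under its middle.
- dish: Bystander: round glass dish, 84 mm in diameter, 20 mm high; origin under its middle.
- vial: Bystander: glass vial with a white cap, 28 mm in diameter, 55 mm high; origin under its middle.
Things that resemble listed ones, but are neither listed nor needed, are in the scene too. Several things look just like the holder: the one meant starts nearest to the robot's base.

How it is judged:
By the outcome, as a careful person would: the job done as asked, in the order asked, and still so for the second after the job is handed in, with the robot touching nothing.
It also fails if it takes over 72 s, if anything falls off the work surface, if the arm or the gripper's body presses on something with over 40 N, if the wrist force passes 120 N, or if a joint passes its speed limit or range.

## Working session

There is one attempt and no reset: what is moved stays moved. The work goes in short steps, Python scripts to look and compute and a shell command to move; the robot and the scene stay as the last step left them, time stands still between calls to the robot, and variables do not carry over. Pictures are saved under pics/ and viewed, at most 10 in all, crops included, and the job is handed in when it is done.

```bash
ls; mkdir -p pics
python3 - <<'E'
from rig import r,cams
import cv2
for n in("scene","top"):
    f=cams.grab_frame(n); cv2.imwrite(f"pics/{n}0.png",f["image"][:,:,::-1]); print({k:v for k,v in f.items() if k!="image"})
print(r.sense(), r.finger_overhang)
E
```

```text
pics
{'fx': 529.4882809057536, 'fy': 529.4882809057536, 'cx': 278.8448230231755, 'cy': 213.9893613158997, 'position': array([1436.8826084 , -724.08369778, 1121.20501195]), 'orientation': array([-2.31209138,  0.01909992,  0.97485936])}
{'fx': 433.1508116686408, 'fy': 433.1508116686408, 'cx': 280.9220451983417, 'cy': 207.49426235838595, 'position': array([ 350.00292204, -121.68747302, 1340.20179031]), 'orientation': array([-2.9878928 , -0.01551184, -1.54596183])}
{'clock': 0.1, 'qpos': array([ 1.19859633e+00,  3.53549224e-01,  1.63405743e+00, -7.53422764e-06,
        1.15519309e+00, -2.36291283e-03]), 'qvel': array([-0.00078807, -0.00149451, -0.00164847,  0.00076058,  0.00014914,
       -0.00040503]), 'joint_efforts': array([-2.66444309e-03, -6.06354475e+01, -3.42815959e+01, -1.70467283e-04,
        4.08781314e-03,  3.87839998e-05]), 'eef_pos': array([225.75011839, 582.37740521, 249.65626246]), 'tcp_rot': array([-3.14038555e+00,  4.03690769e-06,  2.77175862e+00]), 'contact_force': array([ 0.24153365, -0.86926382, -0.08337134]), 'wrist_torque': array([-0.01507217,  0.00593051, -0.0286057 ]), 'grasp_force': 0.0, 'opening': 0.9963990539076797} 19.0
```

View pics/scene0.png

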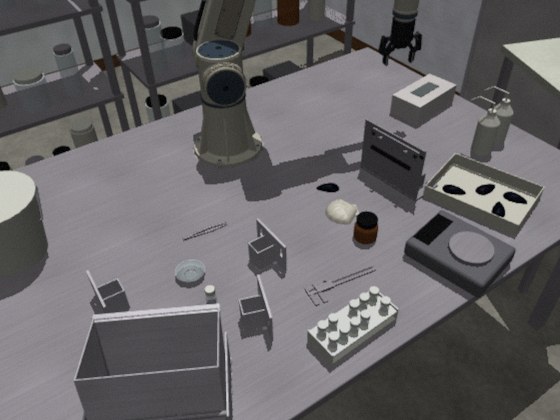

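View pics/top0.png

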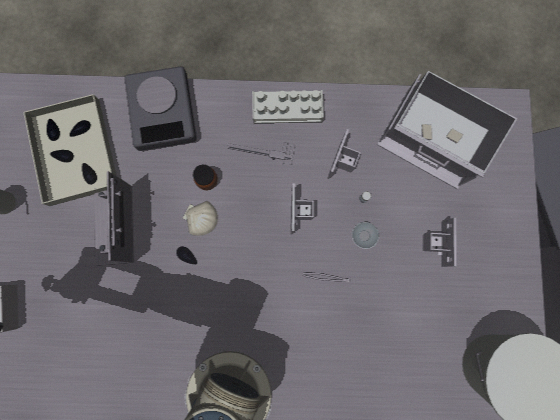

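The scene view shows three holders, at pixels (266,245), (256,303) and (107,292). In the top view these are A (302,208), B (346,155) and C (440,242). The base is at about (228,395) in the top view, so A is nearest (about 200 px, against 266 and 261), and I take A. The stand is at (112,215) in the top view, with its pins facing -y.

Next is an enlarged crop of A and the stand.

```bash
cat > h.py <<'E'
import numpy as np,cv2
from scipy.spatial.transform import Rotation as Ro
from rig import r,cams
def cam(n):
    f=cams.grab_frame(n); f["R"]=Ro.from_euler("xyz",f["orientation"]).as_matrix(); return f
def ray(f,u,v):
    d=f["R"]@np.array([(u-f["cx"])/f["fx"],(v-f["cy"])/f["fy"],1]); return f["position"],d
def plane(f,u,v,z):
    p,d=ray(f,u,v); return p+d*(z-p[2])/d[2]
def proj(f,P):
    c=f["R"].T@(np.asarray(P,float)-f["position"]); return np.array([f["fx"]*c[0]/c[2]+f["cx"],f["fy"]*c[1]/c[2]+f["cy"]])
def two(f,uv,g,st):
    A=[];b=[]
    for c,(u,v) in((f,uv),(g,st)):
        p,d=ray(c,u,v); d/=np.linalg.norm(d); M=np.eye(3)-np.outer(d,d); A.append(M);b.append(M@p)
    return np.linalg.lstsq(np.vstack(A),np.hstack(b),rcond=None)[0]
E
python3 - <<'E'
import cv2,numpy as np
s=cv2.imread("pics/scene0.png");t=cv2.imread("pics/top0.png")
def c(i,x,y,w,h): # crop
    return cv2.resize(i[y:y+h,x:x+w],(400,300),interpolation=cv2.INTER_CUBIC)
o=np.vstack([np.hstack([c(s,230,210,80,60),c(t,265,180,80,60)]),np.hstack([c(s,345,115,100,75),c(t,55,165,133,100)])])
cv2.imwrite("pics/crop1.png",cv2.convertScaleAbs(o,alpha=1.6))
E
```

```text
(no output)
```

View pics/crop1.png

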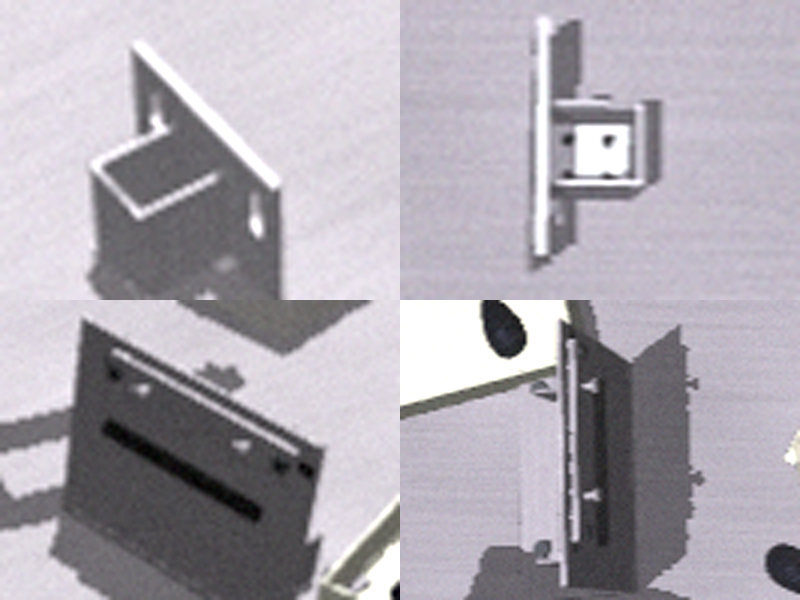

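The crop shows A's top edge ending at top-view pixels (293.4,183.6) and (293.2,231). Its pocket faces -y, and it matches the description. The pin heads are visible at top (119,193.3) and (119,230), and at scene (405.8,151) and (380.8,137). I'll compute positions from these.

Run:
```python
from h import *
np.set_printoptions(precision=1,suppress=True)
t=cam("top");s=cam("scene")
print("holder top ends",plane(t,293.2,183.6,95),plane(t,293.1,230.8,95),two(t,(293.2,183.6),s,(257.2,218.5)),two(t,(293.1,230.8),s,(285.4,246.8)))
print("holder C,B plate",plane(t,455,242,95),plane(t,340,153,95))
# pocket outer sides at z 70, crop rows ~100..190, outer front col ~645
print("pocket",plane(t,265+(600-400)/5,180+102/5,70),plane(t,265+(600-400)/5,180+188/5,70),plane(t,265+(645-400)/5,180+145/5,70))
print("pins",plane(t,119,193.3,170),plane(t,119,230,170),two(t,(119,193.3),s,(405.7,151)),two(t,(119,230),s,(380.7,137)))
# upright plate top edge: top crop (562,320)-(566,585), z195
a=(55+162/3,165+20/3);b=(55+166/3,165+285/3)
print("upright",plane(t,*a,195),plane(t,*b,195))
# bar ends crop (573,340),(575,542)
print("bar",plane(t,55+173/3,165+40/3,182),plane(t,55+175/3,165+242/3,182))
print(r.sense()["tcp_rot"])
```

```text
holder top ends [ 615.3 -170.5   95. ] [ 476.3 -173.    95. ] [ 580.3 -194.7  191.2] [ 508.6 -144.6  -13.8]
holder C,B plate [ 456.1 -642.    95. ] [ 712.1 -307.8   95. ]
pocket [ 570.6 -207.7   70. ] [ 518.9 -208.5   70. ] [ 545.4 -234.8   70. ]
pins [558.9 307.9 170. ] [458.4 299.7 170. ] [559.5 308.4 175.2] [459.1 300.  174. ]
upright [612.8 330.3 195. ] [377.  306.7 195. ]
bar [597.6 324.  182. ] [415.3 306.9 182. ]
[-3.1  0.   2.8]
```

```bash
cat > to.py <<'E'
import sys
from h import *
x,y,z,yaw=map(float,sys.argv[1:5]); s=r.sense()
R=Ro.from_euler("xyz",s["tcp_rot"]); T=Ro.from_euler("xyz",[np.pi,0,np.radians(yaw)])
np.set_printoptions(precision=4,suppress=True)
print(s["clock"],s["eef_pos"],"shift",R.inv().apply(np.array([x,y,z])-s["eef_pos"])/1000,"turn",(R.inv()*T).as_rotvec(),"F",s["contact_force"])
E
python3 to.py 546 -207 170 91
```

```text
0.2 [225.7951 582.4894 249.8247] shift [-0.5839 -0.6203  0.0804] turn [-0.0008  0.0005  1.1836] F [-1.3221 -0.7144 -0.047 ]
```

```bash
python3 -m crank '[[-0.584,-0.62,0,0,0,1.184,0],[-0.584,-0.62,0,0,0,1.184,0],[-0.584,-0.62,0,0,0,1.184,0],[-0.584,-0.62,0,0,0,1.184,0],[-0.584,-0.62,0,0,0,1.184,0]]'; python3 to.py 546 -207 170 91
```

```text
clock: 0.7
eef_pos: [320.2, 349.3, 250.2]
tcp_rot: [3.141, 0.0, 2.016]
contact_force: [-0.0, 0.1, 0.3]
opening: 1.0
grasp_force: 0.0
0.7 [320.193  349.2565 250.2347] shift [-0.5993 -0.0359  0.0803] turn [0.0002 0.0001 0.4279] F [-0.0091  0.134   0.2856]
```

```bash
python3 -m crank '[[-0.6,-0.036,0,0,0,0.428,0],[-0.6,-0.036,0,0,0,0.428,0],[-0.6,-0.036,0,0,0,0.428,0],[-0.6,-0.036,0,0,0,0.428,0],[-0.6,-0.036,0,0,0,0.428,0]]'; python3 to.py 546 -207 170 91
```

```text
clock: 1.2
eef_pos: [415.5, 118.0, 250.5]
tcp_rot: [3.141, -0.0, 1.594]
contact_force: [2.1, 1.5, 0.6]
opening: 0.999
grasp_force: 0.0
1.2 [415.541  118.0414 250.491 ] shift [-0.328   0.1229  0.0805] turn [ 0.0006 -0.0002  0.0055] F [2.1014 1.4642 0.587 ]
```

```bash
python3 -m crank '[[-0.328,0.123,0.08,0,0,0.006,0],[-0.328,0.123,0.08,0,0,0.006,0],[-0.328,0.123,0.08,0,0,0.006,0],[-0.328,0.123,0.08,0,0,0.006,0],[-0.328,0.123,0.08,0,0,0.006,0]]'; python3 to.py 546 -207 170 91
```

```text
clock: 1.7
eef_pos: [506.4, -108.3, 194.2]
tcp_rot: [3.141, -0.0, 1.587]
contact_force: [1.7, 1.0, 0.5]
opening: 1.001
grasp_force: 0.0
1.7 [ 506.3869 -108.3137  194.1932] shift [-0.0993  0.038   0.0242] turn [ 0.0002 -0.     -0.0008] F [1.6998 1.0022 0.4512]
```

```bash
python3 -m crank '[[-0.099,0.038,0.024,0,0,0,0],[-0.099,0.038,0.024,0,0,0,0],[-0.099,0.038,0.024,0,0,0,0],[-0.099,0.038,0.024,0,0,0,0],[-0.099,0.038,0.024,0,0,0,0]]'; python3 to.py 546 -207 57 91
python3 - <<'E'
from h import *
s=cam("scene")["image"][150:270,190:350,::-1];t=cam("top")["image"][150:250,230:363,::-1]
o=np.hstack([cv2.resize(s,(400,300)),cv2.resize(t,(400,300))])
cv2.imwrite("pics/pre.png",cv2.convertScaleAbs(o,alpha=1.6))
E
```

```text
clock: 2.2
eef_pos: [545.1, -203.7, 170.5]
tcp_rot: [-3.141, -0.001, 1.588]
contact_force: [0.1, -0.3, 0.4]
opening: 1.0
grasp_force: 0.0
2.2 [ 545.1147 -203.7282  170.4622] shift [-0.0034  0.0009  0.1135] turn [-0.0009 -0.0008 -0.0007] F [ 0.1448 -0.3334  0.3505]
```

View pics/pre.png

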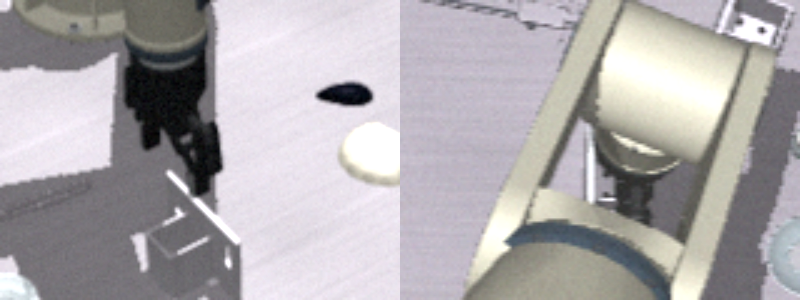

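The gripper is above the pocket, which shows at about (180,240) in the left crop, and the holder hasn't moved. I'll descend and watch the force.

```bash
python3 -m crank '[[-0.003,0.001,0.04,0,0,0,0],[-0.003,0.001,0.06,0,0,0,0],[-0.003,0.001,0.08,0,0,0,0],[-0.003,0.001,0.08,0,0,0,0]]'; python3 -m crank '[[0,0,0.015,0,0,0,0],[0,0,0.025,0,0,0,0],[0,0,0.033,0,0,0,0],[0,0,0.033,0,0,0,0]]';python3 to.py 546 -207 57 91
```

```text
clock: 2.7
eef_pos: [545.1, -205.6, 88.9]
tcp_rot: [-3.138, -0.002, 1.589]
contact_force: [-1.0, -0.1, 0.4]
opening: 1.0
grasp_force: 0.0
clock: 3.1
eef_pos: [546.2, -207.2, 56.7]
tcp_rot: [-3.14, -0.001, 1.588]
contact_force: [0.0, 0.4, 0.1]
opening: 1.003
grasp_force: 0.0
3.1 [ 546.2144 -207.2054   56.7101] shift [ 0.0002 -0.0002 -0.0003] turn [-0.0013 -0.0006 -0.0004] F [0.0096 0.4242 0.1282]
```

Close, first gently.

```bash
python3 -m crank '[[0,0,0,0,0,0,0.5],[0,0,0,0,0,0,0.5],[0,0,0,0,0,0,0.5],[0,0,0,0,0,0,0.5],[0,0,0,0,0,0,0.5]]' 25; python3 -m crank '[[0,0,0,0,0,0,1],[0,0,0,0,0,0,1],[0,0,0,0,0,0,1],[0,0,0,0,0,0,1],[0,0,0,0,0,0,1]]' 60
```

```text
clock: 3.6
eef_pos: [547.3, -207.8, 58.3]
tcp_rot: [3.14, 0.001, 1.588]
contact_force: [0.8, -0.4, 6.2]
opening: 0.58
grasp_force: 27.1
clock: 4.1
eef_pos: [547.3, -207.8, 58.4]
tcp_rot: [3.14, 0.001, 1.588]
contact_force: [-0.6, -0.9, 8.2]
opening: 0.571
grasp_force: 62.2
```

```bash
python3 -m crank '[[0,0,-0.01,0,0,0,1],[0,0,-0.03,0,0,0,1],[0,0,-0.06,0,0,0,1],[0,0,-0.1,0,0,0,1],[0,0,-0.14,0,0,0,1]]' ; python3 -m crank '[[0,0,-0.01,0,0,0,1],[0,0,-0.01,0,0,0,1],[0,0,-0.01,0,0,0,1],[0,0,-0.01,0,0,0,1],[0,0,-0.01,0,0,0,1]]'
python3 - <<'E'
from h import *
s=cam("scene")["image"][90:255,180:400,::-1]
cv2.imwrite("pics/lift.png",cv2.convertScaleAbs(cv2.resize(s,(800,600)),alpha=1.6))
E
python3 to.py 510 150 208 95
```

```text
clock: 4.6
eef_pos: [545.7, -207.1, 198.6]
tcp_rot: [-3.139, -0.001, 1.588]
contact_force: [0.7, -0.5, -3.3]
opening: 0.574
grasp_force: 63.0
clock: 5.1
eef_pos: [545.8, -207.2, 205.8]
tcp_rot: [-3.139, -0.001, 1.588]
contact_force: [-0.7, 0.4, -4.0]
opening: 0.575
grasp_force: 63.3
5.15 [ 546.0544 -207.2551  206.0582] shift [ 0.3578 -0.03   -0.0015] turn [-0.0024 -0.001  -0.0703] F [ 0.5414 -0.1978 -3.4696]
```

View pics/lift.png

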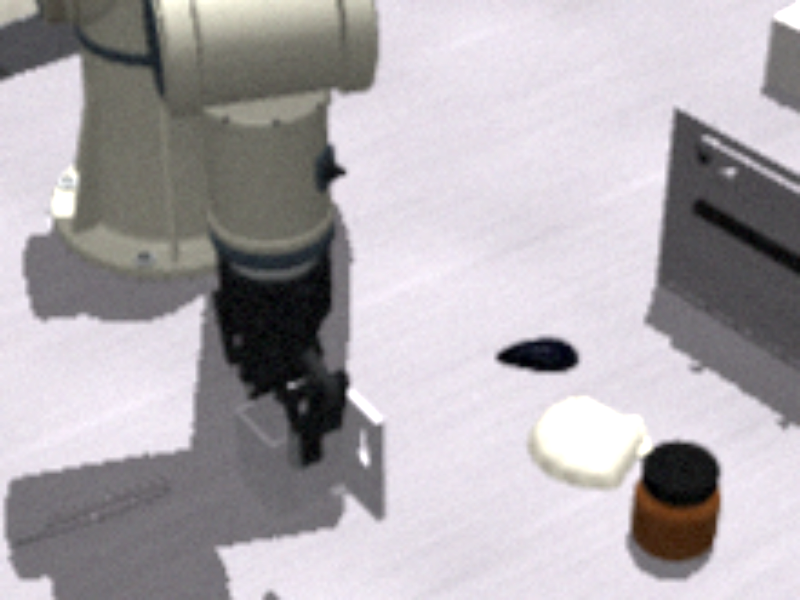

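The holder is gripped and hangs upright (plate edge at (365,440) in the crop), and its weight reads about 3.6 N. I'll carry it to a standoff in front of the pins.

```bash
python3 -m crank '[[0.358,-0.03,0,0,0,-0.07,1],[0.358,-0.03,0,0,0,-0.07,1],[0.358,-0.03,0,0,0,-0.07,1],[0.358,-0.03,0,0,0,-0.07,1],[0.358,-0.03,0,0,0,-0.07,1]]'; python3 to.py 515 215 175 95.2
```

```text
clock: 5.65
eef_pos: [520.9, 43.0, 207.1]
tcp_rot: [-3.141, -0.0, 1.657]
contact_force: [1.5, 0.0, -4.7]
opening: 0.574
grasp_force: 63.3
5.65 [520.9284  42.9697 207.0831] shift [0.1719 0.009  0.0321] turn [-0.0007 -0.     -0.0042] F [ 1.5302  0.0471 -4.7149]
```

```bash
python3 -m crank '[[0.16,-0.01,0,0,0,-0.02,1],[0.16,-0.01,0,0,0,-0.02,1],[0.16,-0.01,0,0,0,-0.02,1],[0.16,-0.01,0,0,0,-0.02,1]]'; python3 to.py 515 215 174 95.2
```

```text
clock: 6.05
eef_pos: [496.7, 204.1, 207.1]
tcp_rot: [-3.141, -0.001, 1.681]
contact_force: [0.7, -1.0, -3.3]
opening: 0.573
grasp_force: 63.2
6.05 [496.7275 204.1289 207.1119] shift [0.0087 0.0194 0.0331] turn [-0.0006 -0.0014  0.0195] F [ 0.6503 -1.0174 -3.2985]
```

```bash
python3 -m crank '[[0.016,0.019,0.033,0,0,0.02,1],[0.016,0.019,0.033,0,0,0.02,1],[0.016,0.019,0.033,0,0,0.02,1],[0.016,0.019,0.033,0,0,0.02,1]]'
python3 - <<'E'
from h import *
s=cam("scene")["image"][105:195,330:450,::-1];t=cam("top")["image"][160:280,70:230,::-1]
o=np.hstack([cv2.resize(i,None,fx=400/i.shape[1],fy=400/i.shape[1],interpolation=cv2.INTER_CUBIC) for i in(s,t)])
cv2.imwrite("pics/near.png",cv2.convertScaleAbs(o,alpha=1.8)); print(o.shape)
E
python3 to.py 515 222 174 95.2
```

```text
clock: 6.45
eef_pos: [514.9, 217.0, 174.8]
tcp_rot: [-3.141, 0.0, 1.657]
contact_force: [0.2, -0.1, -3.8]
opening: 0.575
grasp_force: 64.4
(300, 800, 3)
6.55 [515.1938 217.0614 175.4146] shift [0.0049 0.0002 0.0014] turn [ 0.0009 -0.0002 -0.0045] F [ 0.4608 -0.4882 -4.4581]
```

View pics/near.png

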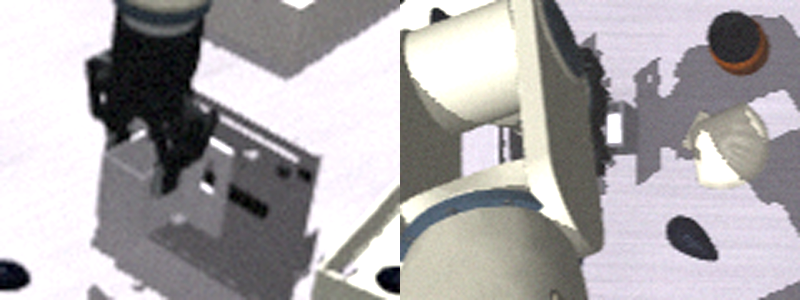

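The left crop shows the plate's far top corner at scene pixel (400.5,150.6) and the far pin head at (405,151.5), still clear of the plate. I'll compare these with the predicted pixels.

Run:
```python
from h import *
s=cam("scene"); p=np.array([515.1,217.1,175.2]); a=1.657-np.pi/2
n=np.array([-np.sin(a),np.cos(a),0]); e=np.array([np.cos(a),np.sin(a),0])
for d in(33,39): print(proj(s,p+d*n+70*e+[0,0,36.6]))
print("pin pred",proj(s,[559,308,170]),proj(s,[559,308,174.6]))
for d in np.eye(3): print(proj(s,p+d*10)-proj(s,p))
```

```text
[398.91808248 150.88235841]
[400.3062021  150.09347541]
pin pred [404.38926423 152.6679519 ] [404.60419142 151.42444209]
[2.24306485 1.61286861]
[ 2.51639452 -1.14924336]
[ 0.33422313 -2.72332827]
```

```bash
python3 -m crank '[[0.01,0.0015,0.001,0,0,-0.004,1],[0.02,0.0015,0.001,0,0,-0.004,1],[0.03,0.0015,0.001,0,0,-0.004,1],[0.034,0.0015,0.001,0,0,-0.004,1],[0.034,0.0015,0.001,0,0,-0.004,1]]';  python3 to.py 511.9 269 173.4 95.2
```

```text
clock: 7.1
eef_pos: [513.3, 252.7, 173.6]
tcp_rot: [3.142, -0.0, 1.663]
contact_force: [-0.3, 0.2, -3.9]
opening: 0.575
grasp_force: 64.5
7.1 [513.3207 252.6566 173.586 ] shift [0.0164 0.0001 0.0002] turn [ 0.     -0.      0.0016] F [-0.253   0.1523 -3.9224]
```

```bash
python3 -m crank '[[0.002,0,0,0,0,0,1],[0.004,0,0,0,0,0,1],[0.006,0,0,0,0,0,1],[0.008,0,0,0,0,0,1]]'; python3 -m crank '[[0.001,0,0,0,0,0,1],[0.002,0,0,0,0,0,1],[0.003,0,0,0,0,0,1]]'
```

```text
clock: 7.5
eef_pos: [512.8, 259.7, 173.6]
tcp_rot: [-3.142, 0.0, 1.662]
contact_force: [-0.1, 0.1, -2.7]
opening: 0.573
grasp_force: 64.5
clock: 7.8
eef_pos: [512.5, 262.7, 173.6]
tcp_rot: [-3.142, 0.0, 1.662]
contact_force: [-0.3, -1.0, -3.6]
opening: 0.576
grasp_force: 64.5
```

```bash
python3 -m crank '[[0.001,0,0,0,0,0,1],[0.002,0,0,0,0,0,1],[0.003,0,0,0,0,0,1]]'; python3 -m crank '[[0.001,0,0,0,0,0,1],[0.002,0,0,0,0,0,1],[0.002,0,0,0,0,0,1]]'
```

```text
clock: 8.1
eef_pos: [512.3, 265.7, 173.6]
tcp_rot: [3.142, -0.0, 1.662]
contact_force: [0.4, -1.4, -4.1]
opening: 0.576
grasp_force: 64.5
clock: 8.4
eef_pos: [512.1, 267.8, 173.6]
tcp_rot: [3.142, -0.0, 1.662]
contact_force: [-0.6, 0.6, -4.1]
opening: 0.576
grasp_force: 64.5
```

```bash
python3 -m crank '[[0.001,0,0,0,0,0,1],[0.002,0,0,0,0,0,1],[0.003,0,0,0,0,0,1]]'; python3 -m crank '[[0.001,0,0,0,0,0,1],[0.002,0,0,0,0,0,1],[0.002,0,0,0,0,0,1]]'
python3 - <<'E'
from h import *
s=cam("scene")["image"][105:195,330:450,::-1]
cv2.imwrite("pics/in.png",cv2.convertScaleAbs(cv2.resize(s,(800,600),interpolation=cv2.INTER_CUBIC),alpha=2))
E
```

```text
clock: 8.7
eef_pos: [511.8, 270.7, 173.6]
tcp_rot: [3.142, -0.0, 1.662]
contact_force: [0.7, 0.2, -3.7]
opening: 0.575
grasp_force: 64.5
clock: 9.0
eef_pos: [511.6, 272.7, 173.6]
tcp_rot: [-3.142, 0.0, 1.662]
contact_force: [-0.6, -0.7, -3.5]
opening: 0.574
grasp_force: 64.6
```

View pics/in.png

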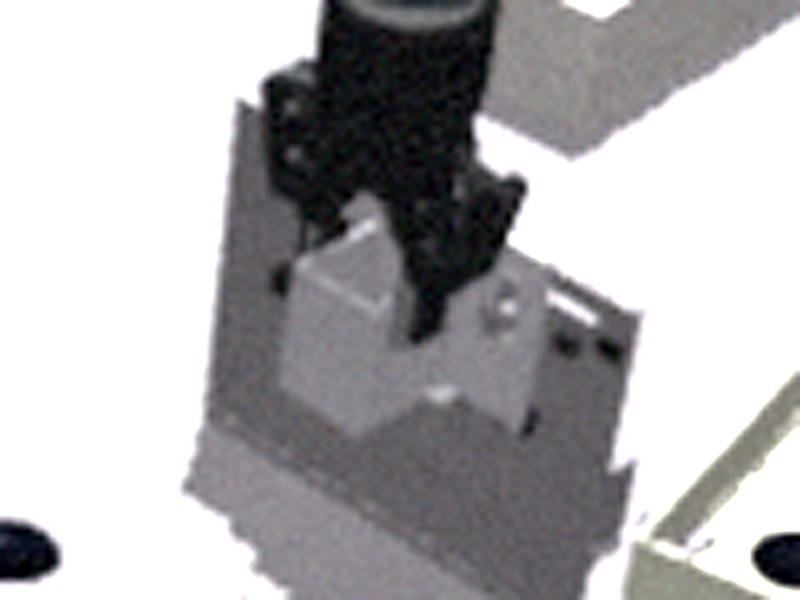

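The far pin head shows inside its keyhole at (500,300) in the crop, and no contact force has built up. I'll feel for the bar.

```bash
python3 -m crank '[[0.001,0,0,0,0,0,1],[0.002,0,0,0,0,0,1]]'; python3 -m crank '[[0.0005,0,0,0,0,0,1],[0.001,0,0,0,0,0,1]]';python3 -m crank '[[0.0005,0,0,0,0,0,1],[0.001,0,0,0,0,0,1]]'
```

```text
clock: 9.25
eef_pos: [511.7, 273.2, 173.6]
tcp_rot: [3.142, 0.003, 1.663]
contact_force: [3.0, -11.4, -1.3]
opening: 0.574
grasp_force: 64.8
clock: 9.45
eef_pos: [511.7, 273.3, 173.6]
tcp_rot: [-3.142, 0.004, 1.664]
contact_force: [3.6, -15.2, 0.4]
opening: 0.573
grasp_force: 64.8
clock: 9.65
eef_pos: [511.7, 273.5, 173.6]
tcp_rot: [-3.142, 0.006, 1.665]
contact_force: [5.0, -18.8, 1.0]
opening: 0.575
grasp_force: 64.9
```

Firm contact came about 14 mm past where the heads would have touched the plate, so the plate is on the bar. I'll back off about 1.5 mm and lower.

```bash
python3 -m crank '[[-0.002,0,0,0,0,0,1],[-0.0045,0,0,0,0,0,1],[-0.0045,0,0,0,0,0,1]]'; python3 -m crank '[[0,0,0.002,0,0,0,1],[0,0,0.004,0,0,0,1],[0,0,0.005,0,0,0,1]]'
```

```text
clock: 9.95
eef_pos: [511.7, 272.0, 173.6]
tcp_rot: [3.142, -0.0, 1.661]
contact_force: [0.8, -0.7, -4.2]
opening: 0.575
grasp_force: 64.6
clock: 10.25
eef_pos: [511.5, 272.2, 168.3]
tcp_rot: [-3.141, 0.0, 1.662]
contact_force: [0.4, -0.2, -3.7]
opening: 0.578
grasp_force: 64.6
```

```bash
python3 -m crank '[[0,0,0.001,0,0,0,1],[0,0,0.002,0,0,0,1]]'; python3 -m crank '[[0,0,0.001,0,0,0,1],[0,0,0.002,0,0,0,1]]';  python3 -m crank '[[0,0,0.001,0,0,0,1],[0,0,0.002,0,0,0,1]]'
```

```text
clock: 10.45
eef_pos: [511.6, 272.2, 166.5]
tcp_rot: [-3.142, -0.0, 1.662]
contact_force: [-0.0, -0.4, -4.1]
opening: 0.577
grasp_force: 64.6
clock: 10.65
eef_pos: [511.6, 272.1, 164.5]
tcp_rot: [-3.142, 0.0, 1.662]
contact_force: [0.8, -0.7, -4.1]
opening: 0.578
grasp_force: 64.6
clock: 10.85
eef_pos: [511.7, 272.1, 162.6]
tcp_rot: [3.142, -0.0, 1.662]
contact_force: [0.3, -0.6, -3.5]
opening: 0.576
grasp_force: 64.6
```

Entering freely; continue to about 155, then feel for the slots' ends.

```bash
python3 -m crank '[[0,0,0.001,0,0,0,1],[0,0,0.002,0,0,0,1],[0,0,0.003,0,0,0,1]]'; python3 -m crank '[[0,0,0.001,0,0,0,1],[0,0,0.002,0,0,0,1],[0,0,0.003,0,0,0,1]]';  python3 -m crank '[[0,0,0.0005,0,0,0,1],[0,0,0.001,0,0,0,1]]'
```

```text
clock: 11.15
eef_pos: [511.6, 272.1, 159.5]
tcp_rot: [-3.142, 0.0, 1.662]
contact_force: [0.8, 0.5, -4.3]
opening: 0.576
grasp_force: 64.6
clock: 11.45
eef_pos: [511.6, 272.1, 156.6]
tcp_rot: [3.142, -0.0, 1.662]
contact_force: [-0.1, 0.5, -4.4]
opening: 0.574
grasp_force: 64.6
clock: 11.65
eef_pos: [511.7, 272.1, 155.6]
tcp_rot: [3.142, -0.0, 1.662]
contact_force: [0.8, 0.0, -3.4]
opening: 0.572
grasp_force: 64.6
```

```bash
python3 -m crank '[[0,0,0.0005,0,0,0,1],[0,0,0.001,0,0,0,1]]'; python3 -m crank '[[0,0,0.0005,0,0,0,1],[0,0,0.001,0,0,0,1]]';  python3 -m crank '[[0,0,0.0005,0,0,0,1],[0,0,0.001,0,0,0,1]]'
```

```text
clock: 11.85
eef_pos: [511.7, 272.1, 154.6]
tcp_rot: [-3.142, 0.0, 1.662]
contact_force: [-0.2, -0.2, -2.0]
opening: 0.577
grasp_force: 64.6
clock: 12.05
eef_pos: [511.7, 272.1, 153.6]
tcp_rot: [3.142, -0.0, 1.662]
contact_force: [-1.0, 0.3, -3.4]
opening: 0.575
grasp_force: 64.6
clock: 12.25
eef_pos: [511.8, 272.2, 153.1]
tcp_rot: [3.141, -0.0, 1.662]
contact_force: [-2.3, -1.1, 5.0]
opening: 0.572
grasp_force: 65.6
```

Seated at z = 153.1, as predicted, with the pins carrying the weight. I'll ease towards the bar, drop the grip force and open.

```bash
python3 -m crank '[[0.001,0,0,0,0,0,1],[0.001,0,0,0,0,0,1],[0.001,0,0,0,0,0,1]]' 20; python3 -m crank '[[0,0,0,0,0,0,0.4],[0,0,0,0,0,0,0.35],[0,0,0,0,0,0,0.3],[0,0,0,0,0,0,0.2],[0,0,0,0,0,0,0.1]]' 20; python3 -m crank '[[0,0,0,0,0,0,0],[0,0,0,0,0,0,0],[0,0,0,0,0,0,0]]'
```

```text
clock: 12.55
eef_pos: [511.8, 272.8, 153.1]
tcp_rot: [3.141, 0.0, 1.662]
contact_force: [-1.9, -4.6, 5.8]
opening: 0.574
grasp_force: 65.6
clock: 13.05
eef_pos: [511.6, 273.2, 152.6]
tcp_rot: [3.142, -0.0, 1.662]
contact_force: [0.3, -0.6, 0.3]
opening: 0.901
grasp_force: 0.0
clock: 13.35
eef_pos: [511.6, 273.1, 152.6]
tcp_rot: [-3.142, -0.0, 1.662]
contact_force: [-0.5, 0.5, -1.0]
opening: 0.999
grasp_force: 0.0
```

```bash
python3 -m crank '[[0,0,-0.01,0,0,0,0],[0,0,-0.025,0,0,0,0],[0,0,-0.05,0,0,0,0],[0,0,-0.08,0,0,0,0],[0,0,-0.1,0,0,0,0]]'; python3 -m crank '[[-0.2,0,-0.03,0,0,0,0],[-0.2,0,-0.03,0,0,0,0],[-0.2,0,-0.03,0,0,0,0],[-0.2,0,-0.03,0,0,0,0],[-0.2,0,-0.03,0,0,0,0]]'; python3 -m crank '[[-0.1,0,0,0,0,0,0],[-0.1,0,0,0,0,0,0],[-0.1,0,0,0,0,0,0],[-0.1,0,0,0,0,0,0]]'
python3 - <<'E'
from h import *
s=cam("scene")["image"][105:195,330:450,::-1];t=cam("top")["image"][160:280,50:210,::-1]
o=np.hstack([cv2.resize(i,None,fx=400/i.shape[1],fy=400/i.shape[1],interpolation=cv2.INTER_CUBIC) for i in(s,t)])
cv2.imwrite("pics/end.png",cv2.convertScaleAbs(o,alpha=1.8))
E
```

```text
clock: 13.85
eef_pos: [512.3, 273.5, 256.2]
tcp_rot: [3.139, -0.001, 1.662]
contact_force: [0.3, 0.1, 0.2]
opening: 0.999
grasp_force: 0.0
clock: 14.35
eef_pos: [530.6, 69.3, 285.3]
tcp_rot: [3.138, 0.002, 1.658]
contact_force: [-0.0, 0.5, 1.5]
opening: 1.0
grasp_force: 0.0
clock: 14.75
eef_pos: [539.0, -26.3, 283.6]
tcp_rot: [3.141, -0.0, 1.659]
contact_force: [0.8, 0.2, -0.0]
opening: 0.997
grasp_force: 0.0
```

View pics/end.png

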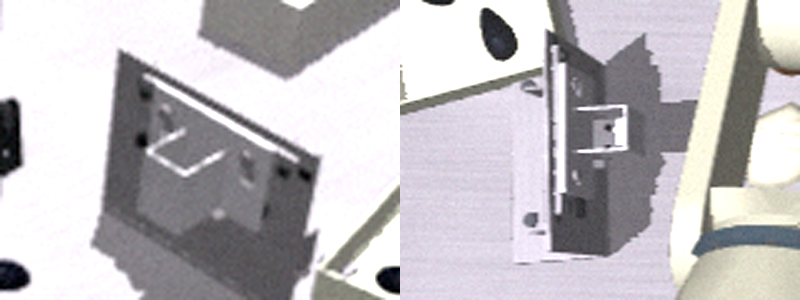

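The holder hangs level and flat on the bar. Both pin heads sit at the upper ends of their slots, at (165,115) and (246,158) in the left crop, and the robot is clear of everything.

```bash
python3 -c "from rig import sign_off; print(sign_off())"
```

```text
the job is handed in; nothing more can be done
None
```

The holder nearest the base now hangs with both slots on the stand's two pins; it was let down gently and released, the arm is clear, and the job was handed in at about 15 s of the 72 s allowed.

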